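Move the length stop of the crosscut station out by one hole and hold its pin home

TASK

Set the crosscut station for the next longer cut: pull up the red lock plunger of the blue sliding stop, slide the stop away from the mitre box to the next hole of the tube, and put the pin into that hole. Sawdust has left its spring too weak to seat the pin, so push the knob right down until the pin is fully home, and finish holding it down there, your fingers still on the knob, while I tighten the clamp screw behind it. Leave the batten in the mitre box and the tools lying around where they are.

Things in the scene. Friction and masses are not known exactly. Their poses are not given: they have to be found in the camera images.
- station: Fixed crosscut station: base board 165 x 720 x 18 mm, beech mitre box from y = 200 mm on (walls 80 mm high), 30 mm square aluminium tube along y (top at 56 mm) with a 12 mm hole in its top every 40 mm, tube brackets 64 mm high at y = 182 and -205 mm. Origin: on the bench below the pin's start hole; +y along the tube to the mitre box, -x to the batten's side, z up.
- stop (a joint): Blue stop sliding on the tube: 40 x 66 x 40 mm sleeve (top 61 mm above the bench), stop plate towards the mitre box (115 x 6 x 40 mm, no higher), black clamp screw at +x. Metres: 0 at its start hole (within 1 mm), growing away from the mitre box (station -y); next hole 0.040. Pin play 1.5 mm each way. Slides with about 2 N once the pin is clear; moved by the knob.
- plunger (a joint): Vertical lock plunger in the middle of the stop. Metres: 0 with the pin fully home in a hole, grows as the knob is pulled up, end stop 0.014. The pin (9 mm, round tip) clears the tube, or rides on it, at 0.008. Pull 6 N, at the end stop 13 N. Let go over a hole it springs down only to about 0.004; pushing it on to 0 takes about 3 N, and it stays.
- knob: Red knob of the plunger, round, 30 mm high, 22 mm wide at its foot, 28 mm from 14 to 27 mm above its underside, flat top. Sits over a 22 mm steel boss and moves with stop and plunger. Origin: centre of its underside, 15 mm above the sleeve's top (76 mm above the bench) with the pin home; z up.
- stop_face (a point): Centre of the stop plate's face that looks to the mitre box, 41 mm above the bench. Moves with the stop.
- batten: Loose pine batten 40 x 420 x 25 mm (long axis y) lying in the mitre box and reaching out to about 10 mm from the stop plate. Origin: centre of its underside. To be left alone.
- mallet: Loose beech mallet lying flat, head 75 x 125 x 60 mm, handle to -x reaching 278 mm from the origin. Origin: centre of the head's underside. To be left alone.
- square: Loose try square lying flat: dark stock 24 x 115 x 18 mm, steel blade reaching 174 mm along +x. Origin: centre of the stock's underside. To be left alone.
- chisel: Loose chisel lying flat along x: orange handle 27 mm wide to -x, steel blade to +x, 290 mm long in all, 24 mm high. Origin: on the underside at the front end of the handle. To be left alone.

How it is judged:
By the outcome, as a careful person would: the job done as asked, in the order asked, and still so for the second after the job is handed in, while the arm keeps its last pose, push and grip.
It also fails if it takes over 34 s, if anything falls off the work surface, if the arm or the gripper's body presses on something with over 40 N, if the wrist force passes 120 N, or if a joint passes its speed limit or range.

ROBOT

A 6-joint arm with a two-finger parallel gripper is mounted at the origin on the work surface. World frame = base frame: x ahead of the robot, y to its left, z up, the work surface at z = 0. Lengths are in m, angles in rad, forces in N, time in s.
With the tool pointing down it reaches from about 0.275 to 0.825 m from the base axis. Payload 4.9 kg.
Tool frame: the origin (TCP) lies midway between the tips of the shut fingers; the grasp point (between the pads) lies 19 mm behind it (grip_point_offset is the distance from the TCP to the grasp point, in m); z points along the fingers, x is the direction in which the jaws open and shut, and the axes are right-handed (so a half turn about z gives the same grasp; the last joint's range is limited). The gripper opens to 85 mm and grips with 20 to 120 N. Pads are 22 mm wide; open, the fingers measure 114 mm over their backs; the gripper's body (76 mm by 85 mm) begins 54 mm behind the grasp point. The pads swing forward as they close: fully open they stand 13 mm farther back than shut.
Start: joints at [0.969, 0.326, -0.193, 1.052, 0, 1.437], TCP at [0.248, 0.491, 0.231] pointing down, gripper open.
Joint ranges: [-2.65, 2.65], [-0.97, 1.79], [-1.3, 1.35], [-1.93, 2.1], [-1.47, 1.37], [-3.14, 3.14]. Speed limits (rad/s): [2.57, 2.57, 3.14, 3.14, 3.14, 3.14].

INTERFACE

Orientations are given as a rotation vector (axis times angle).
In Python, from cell import * gives the robot as it stands. Calls block until the motion is done:
- movep(position, orientation): joint-space move of the TCP to a pose.
- move_l(position, velocity=0.15, rot=None, until_force=None): straight line of the TCP; rot=None keeps the orientation; velocity is the mean speed in m/s. With until_force (N) it stops when the force on the tool has changed by that much, and returns True; else False.
- set_joints(angles): joint-space move.
- let_go() and grab(newtons=None): open the fingers fully, or close them until they stop; newtons is the grip in N (None keeps the last).
- sleep(seconds).
- ik(position, orientation): joint angles nearest the present ones, or None.
- get_state(): the state.
- grab_frame(name): name is "scene" or "top" or "wrist"; returns a dict with "img" (420x560x3 uint8, red, green, blue), "fx", "fy", "cx", "cy" (pixels), "k1" (the pictures are not rectified: a ray, as slopes to the right and down, at radius r is drawn at 1 + k1 r^2 times it, then the intrinsics apply), "cam_to_world" (4x4, takes a point from camera to world coordinates); the wrist camera has in their place "T_tool_cam" (4x4, takes a point from camera to tool coordinates, whose origin is the TCP and whose axes are the tool frame's). Camera axes: x right, y down, z forward; pixel columns grow to the right and rows downward; lengths in m; the calibration is good to about 2 mm. A picture is of the moment at which its call begins: read the wrist's pose just before it. There is no depth.
A pose or a line that the arm cannot do raises MotionError and nothing moves.
- sign_off(): hands the job in, once; it reports no verdict.
Trained networks look in the newest picture that a camera, given by its name, has taken for a name from the list of things; names that differ only in an ending like _2 or _b are one class to them, and where a whole thing is asked for, a point or a joint stands for the part that bears it (a point fixed in the world has none). Each returns a list of dicts, best first, with "score" (0 to 1); they miss things now and then, are a little off and sometimes report something else, mostly with a low value. They report only what shows in the picture. A call takes as long as a camera call.
- spot_in(camera, name): "centre" ([column, row] in pixels, amid what is visible of it).
- silhouettes(camera, name): "mask" (420x560 bool, what is visible of it) and "centre" ([column, row] in pixels, amid what is visible of it).
- tip_of(camera, name): "centre" ([column, row] in pixels: a listed point, or the origin of a listed thing).
The state is a dict: "clock": time; "q": joint angles; "joint_velocities": joint speeds; "tau": joint torques, N m; "position": TCP position; "eef_rot": TCP orientation; "contact_force": force on the tool from outside, world axes, zero at the start; "wrist_torque": the same for the moment, N m; "finger_gap": opening from 0.0 (shut) to 1.0 (fully open).
Only numpy, scipy, OpenCV 4.12 (cv2) and the standard library are available. Lean on these libraries where they do the work, as an engineer would, in place of code of your own. Each camera call takes 0.05 s, during which the arm holds its last target.

## Working session

There is one attempt and no reset: what is moved stays moved. The work goes in short steps, each a Python script; the robot and the scene stay as the last script left them, time stands still between calls to the robot, and variables do not carry over. Pictures are saved under pics/ and viewed, and the job is handed in when it is done.

```bash
mkdir -p pics; ls; cat > h.py <<'E'
from cell import *
import numpy as np, cv2
def ray(f,px,T=None):
    xd=np.array([(px[0]-f["cx"])/f["fx"],(px[1]-f["cy"])/f["fy"]])
    K=np.array([[f["fx"],0,f["cx"]],[0,f["fy"],f["cy"]],[0,0,1.]])
    u=cv2.undistortPoints(np.array([[px]],float),K,np.array([f["k1"],0,0,0.]))[0,0]
    M=f["cam_to_world"] if T is None else T
    M=np.array(M)
    return M[:3,3],M[:3,:3]@np.array([u[0],u[1],1.])
def atz(f,px,z,T=None):
    o,d=ray(f,px,T); return o+d*(z-o[2])/d[2]
def save(f,n): cv2.imwrite("pics/"+n,f["img"][:,:,::-1])
def tri(rs):
    A=np.zeros((3,3));b=np.zeros(3)
    for o,d in rs:
        d=d/np.linalg.norm(d);P=np.eye(3)-np.outer(d,d);A+=P;b+=P@o
    p=np.linalg.solve(A,b)
    return p,[np.linalg.norm((np.eye(3)-np.outer(d,d)/(d@d))@(p-o)) for o,d in rs]
def wristT(f,s):
    from scipy.spatial.transform import Rotation as R
    T=np.eye(4);T[:3,:3]=R.from_rotvec(s["eef_rot"]).as_matrix();T[:3,3]=s["position"]
    return T@np.array(f["T_tool_cam"])
E
python3 - <<'E'
from h import *
s=get_state();print(s)
for c in ["scene","top","wrist"]:
    f=grab_frame(c);save(f,c+"0.png")
    T=wristT(f,s) if c=="wrist" else None
    print(c,f["fx"],f["k1"],(T if T is not None else np.array(f["cam_to_world"])).round(3).tolist())
    for n in ["knob","stop","stop_face","station","batten","mallet","square","chisel"]:
        for fn in (spot_in,tip_of):
            r=fn(c,n)
            print(n,fn.__name__,[(np.round(x["centre"],1).tolist(),round(x["score"],2)) for x in r[:2]])
E
```

```text
pics
{'clock': 0.0, 'q': array([ 9.68787864e-01,  3.26953637e-01, -1.93587809e-01,  1.05196203e+00,
       -4.77835450e-06,  1.43658794e+00]), 'joint_velocities': array([ 6.59675889e-04, -2.22748967e-03,  1.18498702e-03, -1.24069444e-04,
       -9.72575818e-05,  2.63491839e-04]), 'tau': array([-5.18120742e-04, -4.43398046e+01,  2.62444496e+01,  1.54395687e-02,
       -1.18890966e-04, -2.09348451e-05]), 'position': array([0.24767826, 0.4904387 , 0.23049501]), 'eef_rot': array([ 2.67522791e+00,  1.64571561e+00, -2.44789790e-03]), 'contact_force': array([-0.22177025,  0.01218795, -0.07949542]), 'wrist_torque': array([-0.01148968, -0.01843617,  0.04913959]), 'finger_gap': 0.9994907983946096}
scene 381.39162619953015 -0.09852744909569512 [[0.006, 0.555, -0.832, 1.268], [1.0, -0.017, -0.004, 0.004], [-0.016, -0.832, -0.555, 0.553], [0.0, 0.0, 0.0, 1.0]]
knob call [([257.5, 203.2], 0.46)]
knob call [([258.5, 208.0], 0.57)]
stop call [([261.9, 214.5], 0.85)]Traceback (most recent call last):
  File "<stdin>", line 9, in <module>
ValueError: it knows: batten, chisel, knob, mallet, square, station, stop_face
```

```bash
python3 - <<'E'
from h import *
s=get_state()
for c in ["scene","top","wrist"]:
    f=grab_frame(c);save(f,c+"0.png")
    T=wristT(f,s) if c=="wrist" else None
    print(c,f["fx"],f["k1"],(T if T is not None else np.array(f["cam_to_world"])).round(3).tolist())
    for n,z in [("knob",.076),("stop_face",.041),("batten",.03)]:
        for fn in (spot_in,tip_of):
            try:r=fn(c,n)
            except Exception as e: print(e);continue
            print(n,[(np.round(x["centre"],1).tolist(),round(x["score"],2),atz(f,x["centre"],z,T).round(4).tolist()) for x in r[:2]])
print(get_state()["clock"])
E
```

```text
scene 381.39162619953015 -0.09852744909569512 [[0.006, 0.555, -0.832, 1.268], [1.0, -0.017, -0.004, 0.004], [-0.016, -0.832, -0.555, 0.553], [0.0, 0.0, 0.0, 1.0]]
knob [([260.7, 202.5], 0.72, [0.502, -0.0556, 0.076])]
knob [([260.0, 210.4], 0.72, [0.5361, -0.0557, 0.076])]
stop_face [([265.1, 219.4], 0.89, [0.5219, -0.0461, 0.041]), ([313.9, 209.6], 0.25, [0.483, 0.0725, 0.041])]
stop_face [([272.8, 207.0], 0.73, [0.4679, -0.0288, 0.041])]
batten [([302.5, 198.0], 0.63, [0.4092, 0.0479, 0.03])]
batten []
top 397.09978335976166 -0.10431377797921755 [[0.007, -0.997, 0.083, 0.504], [-1.0, -0.007, 0.002, 0.024], [-0.001, -0.083, -0.997, 0.934], [0.0, 0.0, 0.0, 1.0]]
knob []
knob [([308.7, 237.7], 0.67, [0.5159, -0.0536, 0.076])]
stop_face [([308.9, 230.9], 0.93, [0.5317, -0.0571, 0.041]), ([219.8, 201.7], 0.39, [0.5963, 0.1446, 0.041])]
stop_face [([299.2, 264.7], 0.63, [0.4559, -0.0355, 0.041])]
batten [([202.8, 286.7], 0.76, [0.4037, 0.1817, 0.03])]
batten [([203.7, 286.9], 0.93, [0.4033, 0.1796, 0.03])]
wrist 317.76592335362943 0.007338886492672636 [[0.451, 0.857, 0.25, 0.184], [0.893, -0.432, -0.128, 0.524], [-0.002, 0.281, -0.96, 0.372], [0.0, 0.0, 0.0, 1.0]]
knob []
knob []
stop_face []
stop_face []
batten [([200.0, 334.1], 0.83, [0.3783, 0.3158, 0.03])]
batten []
1.25
```

View pics/scene0.png

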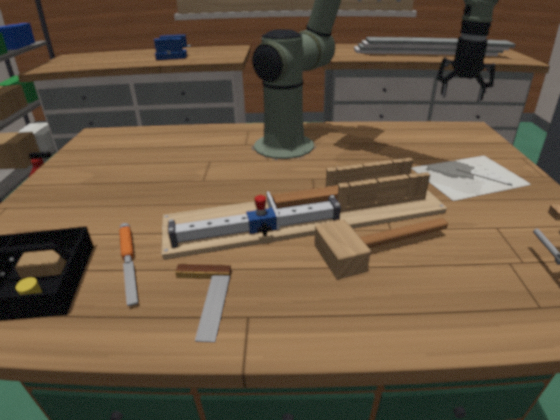

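View pics/top0.png

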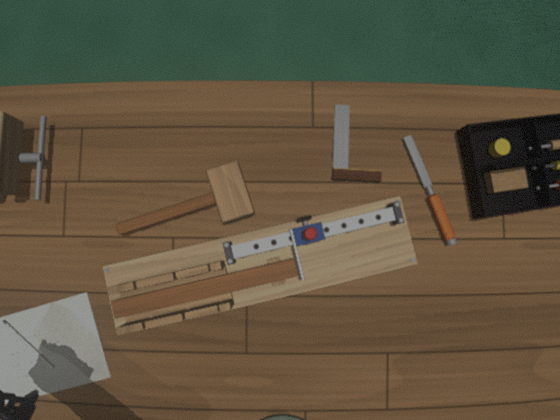

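View pics/wrist0.png

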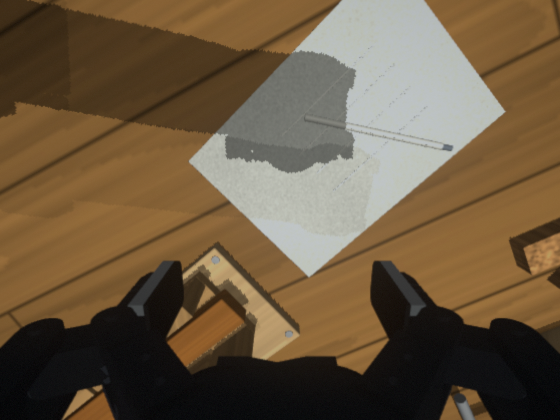

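The top view shows the red knob at about (311,233), with the tube running from its brackets at about (228,252) to (398,212). The wrist camera doesn't see the stop yet. I'll measure the red blob and the tube axis.

```bash
python3 - <<'E'
from h import *
t=cv2.imread("pics/top0.png");s=cv2.imread("pics/scene0.png")
cv2.imwrite("pics/topz.png",cv2.resize(t[190:290,210:420],None,fx=3.8,fy=3.8,interpolation=cv2.INTER_CUBIC))
cv2.imwrite("pics/scenez.png",cv2.resize(s[180:260,160:350],None,fx=4,fy=4,interpolation=cv2.INTER_CUBIC))
fs={c:grab_frame(c) for c in("top","scene")}
rs=[]
for c,roi in(("top",(290,210,330,260)),("scene",(245,185,280,225))):
    im=fs[c]["img"].astype(int);m=(im[...,0]>90)&(im[...,0]>2.2*im[...,1])&(im[...,0]>1.8*im[...,2])
    k=np.zeros_like(m);k[roi[1]:roi[3],roi[0]:roi[2]]=1;m&=k
    ys,xs=np.nonzero(m);print(c,m.sum(),xs.mean(),ys.mean(),xs.min(),xs.max(),ys.min(),ys.max())
    rs.append(ray(fs[c],(xs.mean(),ys.mean())))
print(tri(rs))
print(atz(fs["top"],(311,233.5),.106))
E
```

```text
top 89 310.02247191011236 232.8426966292135 305 315 228 238
scene 61 259.6393442622951 198.59016393442624 255 265 195 202
(array([ 0.52577648, -0.0548665 ,  0.10129282]), [np.float64(0.0008159225132704108), np.float64(0.0008159225132704249)])
[ 0.52427573 -0.05565083  0.106     ]
```

```bash
sleep 1
```

```text
(no output)
```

View pics/topz.png

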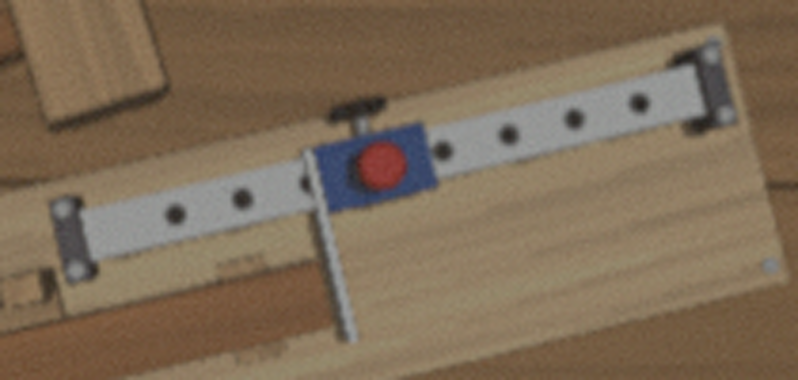

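View pics/scenez.png

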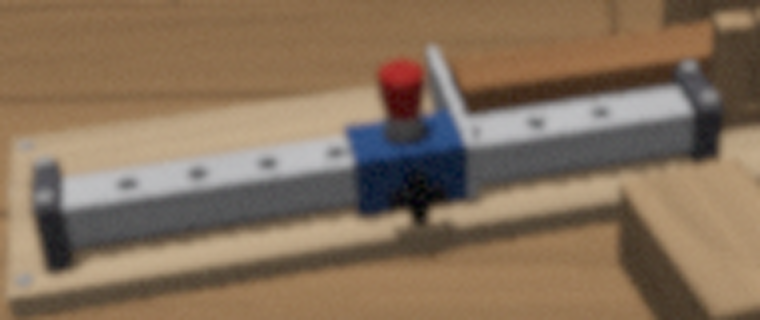

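```bash
cat > geo.py <<'E'
from h import *
from scipy.spatial.transform import Rotation as R
from scipy.optimize import least_squares
def rotv(yaw): # tool x at world yaw, z down
    x=np.array([np.cos(yaw),np.sin(yaw),0]);z=np.array([0,0,-1.]);y=np.cross(z,x)
    return R.from_matrix(np.array([x,y,z]).T).as_rotvec()
E
python3 - <<'E'
from geo import *
f=grab_frame("top")
pts=[((176,214),.12),((242,199),.08),((443,150),-.04),((508,134),-.08),((574,119),-.12),((639,103),-.16)]
W=np.array([atz(f,(p[0]/3.8+210-.37,p[1]/3.8+190-.37),.056)[:2] for p,_ in pts]);Y=np.array([y for _,y in pts])
A=np.c_[Y,np.ones(6)];c,r,_,_=np.linalg.lstsq(A,W,rcond=None)
print(c,np.linalg.norm(c[0]),(W-A@c).round(4).tolist());yaw=np.arctan2(-c[0][0],c[0][1]);print("yaw",yaw)
k=[.525,-.055]
for a in(0,np.pi/2,np.pi,-np.pi/2):
    for z in(.2,.078): print(a,z,ik([*k,z],rotv(yaw+a)))
print(np.array(grab_frame("wrist")["T_tool_cam"]).round(3))
E
```

```text
[[-0.23821645  0.96865819]
 [ 0.52564349 -0.05507686]] 0.9975198068135798 [[0.0002, -0.0002], [-0.0004, 0.0003], [0.0003, -0.0004], [0.0003, 0.0002], [-0.0002, -0.0], [-0.0001, 0.0]]
yaw 0.24113891002896815
0 0.2 [-2.44264348e-01  3.09141400e-01 -3.00715414e-01  9.60939513e-01
 -4.44089210e-16  1.08539307e+00]
0 0.078 [-2.44264348e-01  4.42179877e-01 -4.55404636e-01  6.73211814e-01
 -4.44089210e-16  1.08539307e+00]
1.5707963267948966 0.2 [-2.44264348e-01  3.09141400e-01 -3.00715414e-01  9.60939513e-01
 -4.44089210e-16 -4.85403258e-01]
1.5707963267948966 0.078 [-2.44264348e-01  4.42179877e-01 -4.55404636e-01  6.73211814e-01
 -4.44089210e-16 -4.85403258e-01]
3.141592653589793 0.2 [-0.24426435  0.3091414  -0.30071541  0.96093951  0.         -2.05619959]
3.141592653589793 0.078 [-0.24426435  0.44217988 -0.45540464  0.67321181  0.         -2.05619959]
-1.5707963267948966 0.2 [-0.24426435  0.3091414  -0.30071541  0.96093951  0.          2.6561894 ]
-1.5707963267948966 0.078 [-0.24426435  0.44217988 -0.45540464  0.67321181  0.          2.6561894 ]
[[ 1.     0.001 -0.001  0.   ]
 [-0.     0.96   0.281 -0.072]
 [ 0.001 -0.281  0.96  -0.142]
 [ 0.     0.     0.     1.   ]]
```

Triangulating the red blob and fitting the holes give the same knob position, about (0.5256, -0.055) with its top at z 0.101–0.106, and a yaw of 0.241. I'll hover above it and check with the wrist camera.

```bash
python3 - <<'E'
from geo import *
yaw=.2411
movep([.5256,-.0551,.2],rotv(yaw+np.pi/2))
s=get_state();f=grab_frame("wrist");save(f,"w1.png");T=wristT(f,s)
print(s["clock"],s["position"],s["contact_force"])
for n in("knob","stop_face"):
    for fn in(spot_in,tip_of):
        print(n,[(x["centre"],x["score"],atz(f,x["centre"],.076 if n=="knob" else .041,T).round(4).tolist()) for x in fn("wrist",n)[:2]])
im=f["img"].astype(int);m=(im[...,0]>80)&(im[...,0]>2.2*im[...,1])&(im[...,0]>1.8*im[...,2])
ys,xs=np.nonzero(m);print(m.sum(),xs.mean(),ys.mean(),xs.min(),xs.max(),ys.min(),ys.max())
cv2.imwrite("pics/w1m.png",m*255)
E
```

```text
3.6417 [ 0.525668   -0.05443784  0.20005112] [-0.32674917  0.26269627 -0.14937054]
knob [([278.2, 205.4], 0.97, [0.529, -0.0517, 0.076])]
knob [([275.6, 198.7], 0.58, [0.5237, -0.0553, 0.076])]
stop_face [([285.0, 187.2], 0.91, [0.5193, -0.0472, 0.041])]
stop_face [([318.8, 121.3], 0.58, [0.4523, -0.0325, 0.041])]
835 277.0455089820359 209.6994011976048 261 293 194 226[ WARN:0@6.781] global loadsave.cpp:1063 imwrite_ Unsupported depth image for selected encoder is fallbacked to CV_8U.
```

View pics/w1.png

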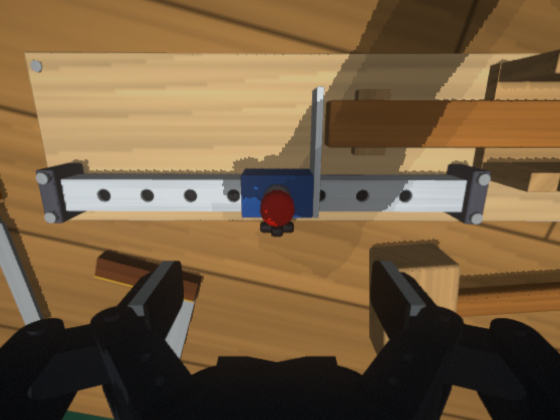

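The wrist view shows the red knob at (277,210), with the tube horizontal in the image, so the yaw is right. The holes are at columns 104, 147, 190, 233 and 320, 362, 405, which puts the start hole under the knob at about 276.5. Next I'll compute the offsets, descend and grip.

```bash
python3 - <<'E'
from geo import *
yaw=.2411; e=np.array([np.cos(yaw),np.sin(yaw)]); n=np.array([-np.sin(yaw),np.cos(yaw)])
s=get_state();f=grab_frame("wrist");T=wristT(f,s)
p=s["position"]
k=atz(f,(277,209.7),.103,T); h=atz(f,(276.5,196),.056,T)
print(k,"rel to start est y:", (k[:2]-[.5256,-.0551])@n,(k[:2]-[.5256,-.0551])@e, (h[:2]-[.5256,-.0551])@n,(h[:2]-[.5256,-.0551])@e)
tgt=np.array([.5256,-.0551])*.5+k[:2]*.5
print(tgt)
if np.linalg.norm(tgt-[.5256,-.0551])<.004:
    r=rotv(yaw+np.pi/2)
    move_l([*tgt,.130],.15,rot=r)
    hit=move_l([*tgt,.0755],.08,rot=r,until_force=6)
    s=get_state();print(hit,s["clock"],s["position"],s["contact_force"])
    save(grab_frame("wrist"),"w2.png")
E
```

```text
[ 0.52516762 -0.05388182  0.103     ] rel to start est y: 0.001286187072826074 -0.00012900431975616295 0.0008251123962025506 0.0006373641948211691
[ 0.52538381 -0.05449091]
False 5.3917 [ 0.52579679 -0.05455969  0.07585839] [-0.94158825  0.25188143  0.23918164]
```

View pics/w2.png

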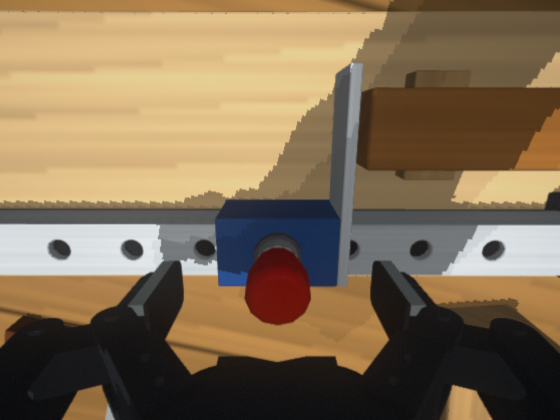

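The knob sits at column 278, midway between the fingers. I'll grip it.

```bash
python3 - <<'E'
from geo import *
grab(60)
s=get_state();print(s["clock"],s["position"],s["contact_force"],s["wrist_torque"],s["finger_gap"])
save(grab_frame("wrist"),"w3.png");f=grab_frame("scene");save(f,"s3.png")
cv2.imwrite("pics/s3z.png",cv2.resize(cv2.imread("pics/s3.png")[150:260,160:350],None,fx=4,fy=4,interpolation=cv2.INTER_CUBIC))
E
```

```text
6.025 [ 0.52547715 -0.05442994  0.07582049] [-1.20845164  1.33315853  3.3681162 ] [0.1752082  0.21921677 0.05047874] 0.2997989577383245
```

View pics/w3.png

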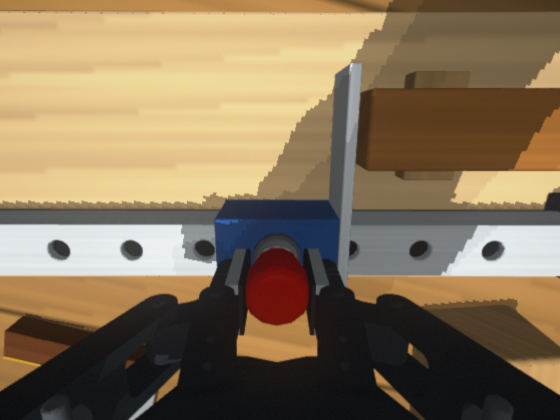

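View pics/s3z.png

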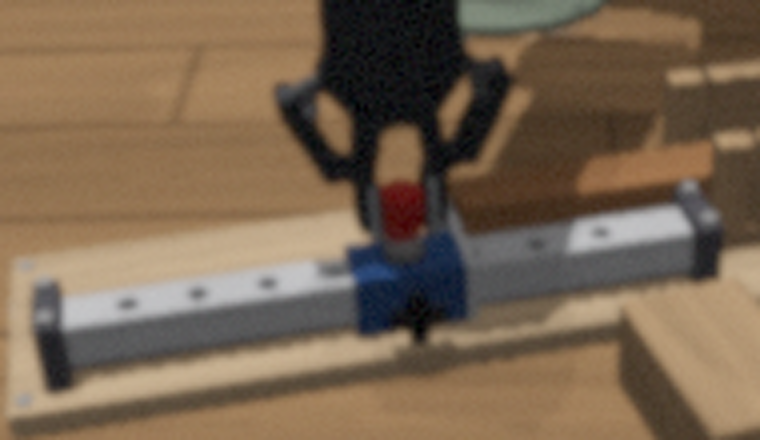

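The fingers are on both sides of the knob. Now I'll lift to pull the pin.

```bash
python3 - <<'E'
from geo import *
s=get_state();p=s["position"]
b=np.array([.52538,-.05449])
for dz in(.004,.008,.0115):
    move_l([*b,.0755+dz],.03)
    s=get_state();print(s["clock"],s["position"],s["contact_force"].round(2),s["finger_gap"])
save(grab_frame("wrist"),"w4.png");save(grab_frame("scene"),"s4.png")
cv2.imwrite("pics/s4z.png",cv2.resize(cv2.imread("pics/s4.png")[150:260,160:350],None,fx=4,fy=4,interpolation=cv2.INTER_CUBIC))
E
```

```text
6.4083 [ 0.5254157  -0.05440434  0.0793418 ] [ 1.96 -0.13 -2.44] 0.30315058086025026
6.6917 [ 0.52533363 -0.05440652  0.08337645] [ 2.74  0.88 -6.45] 0.30158119045438464
6.9583 [ 0.52530249 -0.0544254   0.08700518] [ 3.23  0.12 -7.83] 0.29908311763010637
```

View pics/w4.png

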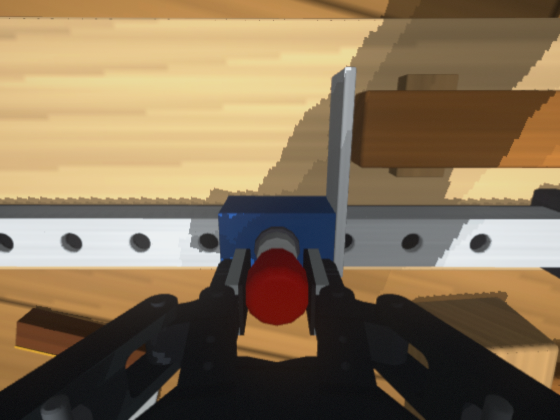

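View pics/s4z.png

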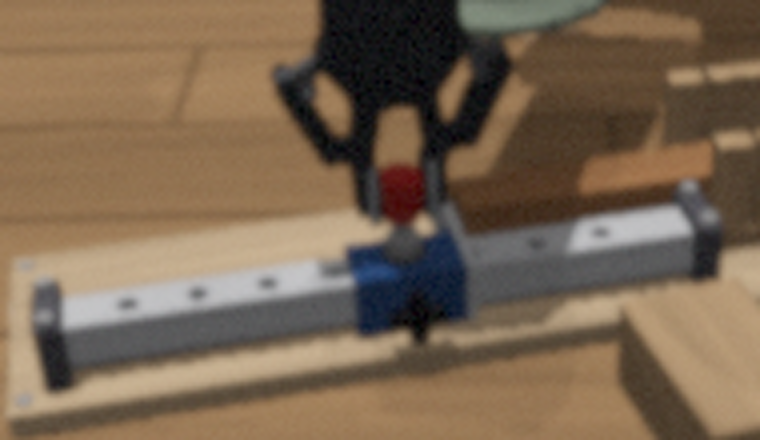

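The knob came up with the gripper: it hasn't moved in the wrist view, and the pull is about 8 N. Now I'll slide 40 mm.

```bash
python3 - <<'E'
from geo import *
yaw=.2411;n=np.array([-np.sin(yaw),np.cos(yaw)])
b=np.array([.52538,-.05449]);t=b-.04*n
for fr in(.25,1):
    move_l([*(b+(t-b)*fr),.087],.05)
    s=get_state();print(s["clock"],s["position"],s["contact_force"].round(2),s["finger_gap"],(s["position"][:2]-b)@n)
save(grab_frame("wrist"),"w5.png");save(grab_frame("top"),"t5.png")
cv2.imwrite("pics/t5z.png",cv2.resize(cv2.imread("pics/t5.png")[190:290,210:420],None,fx=3.8,fy=3.8,interpolation=cv2.INTER_CUBIC))
E
```

```text
7.4083 [ 0.52786653 -0.06479792  0.08702925] [ 2.54  0.18 -7.75] 0.29995548860441423 -0.010603483722612878
8.1583 [ 0.5351305  -0.09442196  0.08701485] [ 2.31 -2.16 -6.98] 0.3025754423727553 -0.041105103598959566
```

View pics/w5.png

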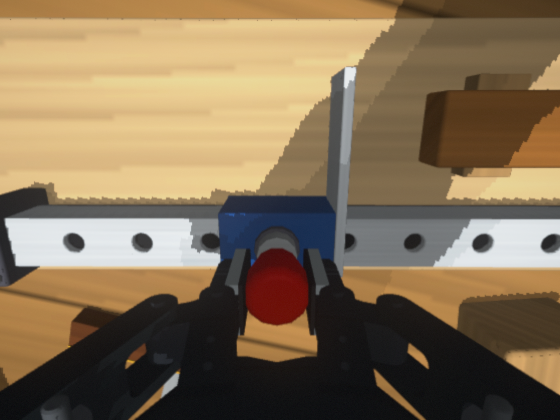

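View pics/t5z.png

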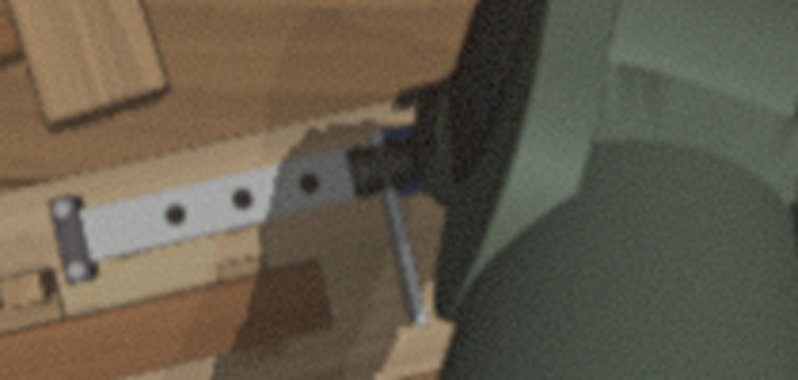

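The stop has moved about 41.1 mm by the arm readout. In the picture the hole pattern is about 2 px (~1 mm) too far along, which agrees. I'll correct that and then lower.

```bash
python3 - <<'E'
from geo import *
yaw=.2411;n=np.array([-np.sin(yaw),np.cos(yaw)])
b=np.array([.52538,-.05449]);t=b-.04*n
s=get_state();print(s["position"],(s["position"][:2]-b)@n)
c=t.copy()
for i in range(2):
    s=get_state();c=c+n*((t-s["position"][:2])@n)
    move_l([*c,.087],.02);s=get_state();print(s["clock"],s["position"],s["contact_force"].round(2),(s["position"][:2]-b)@n)
for z in(.083,.0795,.0775,.0755):
    move_l([*c,z],.03)
    s=get_state();print(s["clock"],s["position"],s["contact_force"].round(2),(s["position"][:2]-b)@n)
save(grab_frame("wrist"),"w6.png");save(grab_frame("scene"),"s6.png")
cv2.imwrite("pics/s6z.png",cv2.resize(cv2.imread("pics/s6.png")[150:260,160:350],None,fx=4,fy=4,interpolation=cv2.INTER_CUBIC))
E
```

```text
[ 0.53504938 -0.09401207  0.08705339] -0.04068770126667107
8.5083 [ 0.53471199 -0.09270858  0.08703328] [ 2.3  -1.51 -6.71] -0.039341349324964824
8.7583 [ 0.53472244 -0.09279426  0.08701669] [ 1.07  1.08 -5.27] -0.03942704434409261
9.0417 [ 0.53473912 -0.092926    0.08272409] [ 0.6   2.05 -5.06] -0.03955896209330622
9.3083 [ 0.5348568 -0.0932156  0.0792735] [-0.03  1.73 -4.2 ] -0.0398682825765284
9.5583 [ 0.53491235 -0.09336171  0.07745885] [ 1.28  1.38 -1.2 ] -0.040023432447929545
9.8083 [ 0.53503719 -0.09350879  0.07587254] [-2.26  0.89  2.87] -0.04019606930691937
```

View pics/w6.png

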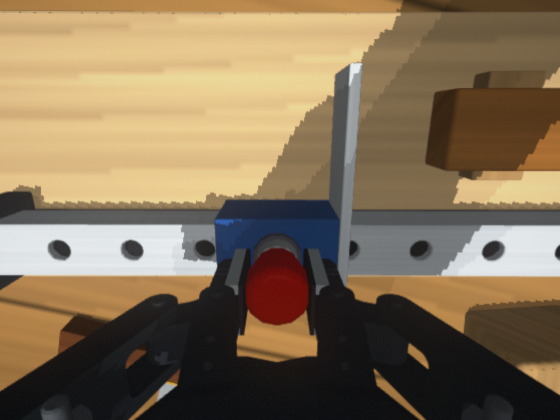

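View pics/s6z.png

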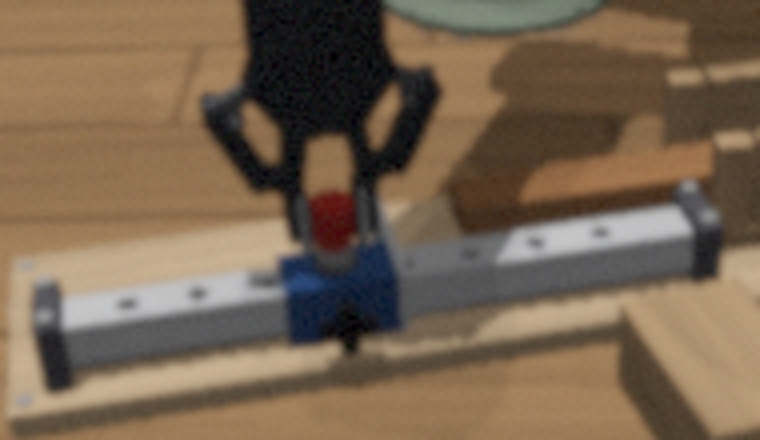

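The wrist view at this height matches the one from before the lift (holes at 59, 131, 204, 420 and 493), so the pin is in the next hole. I'll press firmly until there is a clear reaction force.

```bash
python3 - <<'E'
from geo import *
s=get_state();c=s["position"][:2]
yaw=.2411;n=np.array([-np.sin(yaw),np.cos(yaw)]);b=np.array([.52538,-.05449]);c=b-.04*n+.0006*n
for z in(.0745,.0735,.0725,.0715,.0705):
    move_l([*c,z],.02)
    s=get_state();print(s["clock"],s["position"],s["contact_force"].round(2),s["finger_gap"])
    if s["contact_force"][2]>13: break
sleep(.5);s=get_state();print(s["clock"],s["position"],s["contact_force"].round(2),(s["position"][:2]-b)@n)
save(grab_frame("wrist"),"w7.png");save(grab_frame("scene"),"s7.png")
cv2.imwrite("pics/s7z.png",cv2.resize(cv2.imread("pics/s7.png")[150:260,160:350],None,fx=4,fy=4,interpolation=cv2.INTER_CUBIC))
E
```

```text
10.1583 [ 0.53514991 -0.09344531  0.07569325] [-3.32  0.47 11.5 ] 0.30344109741106406
10.4083 [ 0.53530878 -0.09374173  0.07555798] [-7.58 -0.2  16.59] 0.30399109519071
10.9083 [ 0.53530352 -0.09374105  0.07554471] [-6.25  0.38 16.8 ] -0.040485200284032734
```

View pics/w7.png

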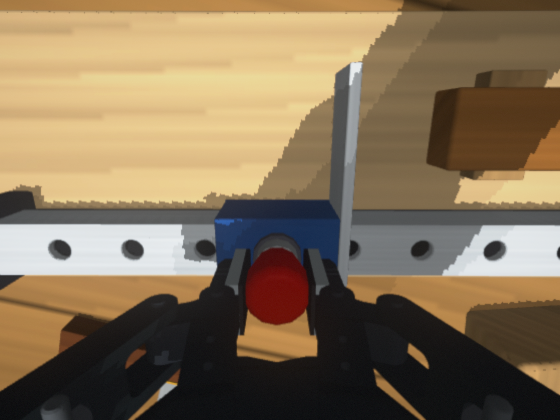

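View pics/s7z.png

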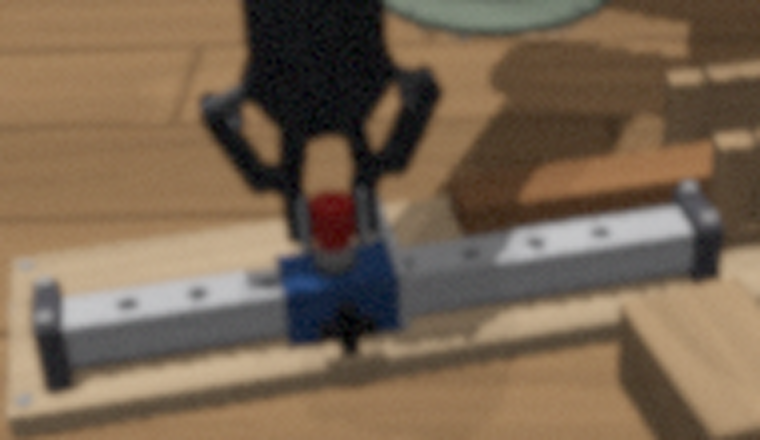

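The push is a steady 17 N against a hard stop. TCP z is 0.0755, against 0.0758 when the pin was home at the start, and the knob hasn't slipped in the fingers. The batten and the mallet head visible in the crop haven't moved. I'm handing in.

```bash
python3 - <<'E'
from geo import *
print(sign_off());s=get_state();print(s["clock"],s["contact_force"])
E
```

```text
the job is handed in; nothing more can be done
None
the job is handed in; nothing more can be done
```

I set the stop to the next longer cut and handed the job in at about 11 s, with the fingers still holding the knob down. I gripped the red knob, pulled the pin clear (about 11.5 mm up, 8 N), slid the stop one hole away from the mitre box, and lowered and pushed the pin home.

- **Position:** the stop moved 40.5 mm by the arm readout, against 40 mm nominal and within the 1.5 mm pin play. The holes line up with the stop in the wrist picture as they did at the start. The first slide overshot by about 1 mm, and I corrected that before lowering the pin.
- **Pin home:** the knob is held down with about 17 N against a hard stop. The TCP is at z 75.5 mm, against 75.8 mm when I first gripped it with the pin home. The knob did not slip in the fingers.
- **Other things:** the arm touched nothing but the knob. The batten and the mallet head looked unmoved in the last scene picture. I did not separately re-measure the square or the chisel. No check failed.

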